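# Step up the sanding-bench extraction and start it

## Task

On the sloping extraction control desk, push the step switch's bar handle round with a fingertip exactly four clicks clockwise (seen from above) from where it stands now, without pinching the handle. Then, with the switch left there, press the flat round start button right in with a fingertip, let it spring back and move the hand clear. Do not press the mushroom-headed stop button, and leave the roll, block and tape that lie around the desk where they are.

Things in the scene. Friction and masses are not known exactly. Their poses are not given: they have to be found in the camera images.
- console: grey sheet-steel control desk bolted to the bench, 190 mm deep (its x), 300 mm wide (its y), 55 mm high at the front and 91 mm at the back; the top slopes up away from the operator at 12 degrees. Origin under its centre; its -x side is the front, facing the robot.
- panel: sloping top panel. Origin at the middle of its surface; z is its outward normal (12 degrees off vertical, leaning to the front), x up the slope, y left. In this frame, in mm: step switch axis at (0, 68), start button (-30, -30), stop button (-30, -100), pilot lamp (45, -30) 16 high, gauge (43, -100) 13 high, 58 wide. The panel is 162 x 288.
- dial_centre (a point): point on the step switch's axis (along the panel's normal), 28 mm above the panel. On a 92 mm square escutcheon 3 mm thick stands a round skirt of 66 mm diameter, up to 12 mm above the panel; on it a straight black bar handle centred on the axis, 80 mm long, 16 mm wide, from 12 to 38 mm above the panel.
- pointer_tip (a point): the pointing end of the bar handle, 40 mm from the axis, at the same height as dial_centre (28 mm above the panel); this half of the handle has a white line on top. The line from dial_centre to here is the way the switch points.
- step_switch (a joint): angle of the switch (rad), growing clockwise from above; 0 is its lowest position (pointer 105 degrees left of straight up the slope), 3.665 its highest; eight clicks 0.5236 apart, at white ticks. Starts at the second lowest (0.524). Leaving a click takes about 0.115 N m (4 N at 28 mm from the axis), less towards half-way, past which it snaps on by itself to the next click and stays.
- start_button (a joint): travel of the start button in m, 0 out, 0.006 right in; a spring returns it; 1.5 N starts it moving, 5 N holds it right in.
- start_button_top (a point): centre of the start button's flat top: a white round cap of 30 mm diameter, its top 22 mm above the panel, standing 10 mm proud of a steel bezel of 46 mm diameter and 12 mm height. Pressed in along the panel's normal.
- stop_button (a joint): travel of the stop button in m, 0 out; not to be pressed.
- stop_top (a point): centre of the top of the stop button, a black mushroom head of 38 mm diameter, 28 mm above the panel.
- roll_standing: abrasive-paper roll standing on end, 84 mm diameter, 72 mm tall, tube stub on top to 107 mm; origin under its centre; stays where it is
- sanding_block: black rubber sanding block, 65 x 115 x 31 mm; origin under its centre; stays where it is
- tape_roll: roll of masking tape lying flat, 100 mm diameter, 24 mm high; origin under its centre; stays where it is

How it is judged:
By the outcome, as a careful person would: the job done as asked, in the order asked, and still so for the second after the job is handed in, with the robot touching nothing.
It also fails if it takes over 54 s, if anything falls off the work surface, if the arm or the gripper's body presses on something with over 40 N, if the wrist force passes 120 N, or if a joint passes its speed limit or range.

## Robot

A 6-joint arm with a two-finger parallel gripper is mounted at the origin on the work surface. World frame = base frame: x ahead of the robot, y to its left, z up, the work surface at z = 0. Lengths are in m, angles in rad, forces in N, time in s.
With the tool pointing down it reaches from about 0.375 to 0.825 m from the base axis. Payload 5.5 kg.
Tool frame: the origin (TCP) lies at the very end of the fingers, on their centre line; the grasp point (between the pads) lies 19 mm behind it; z points along the fingers, y is the line along which they close (so a half turn about z gives the same grasp; the last joint's range is limited). The gripper opens to 85 mm and grips with 20 to 120 N. Pads are 22 mm wide; open, the fingers measure 114 mm over their backs; the gripper's body (76 mm by 85 mm) begins 54 mm behind the grasp point. The pads swing forward as they close: fully open they stand 13 mm farther back than shut.
Start: joints at [1.254, 0.314, -0.047, 1.21, 0, 1.571], TCP at [0.187, 0.57, 0.231] pointing down, gripper open.
Joint ranges: [-2.67, 2.67], [-0.69, 1.73], [-1.03, 1.25], [-2.08, 2.16], [-1.42, 1.45], [-3.14, 3.14]. Speed limits (rad/s): [2.39, 2.39, 3.01, 3.14, 3.14, 3.14].

## Interface

Orientations are given as a 3x3 rotation matrix whose columns are the frame's x, y, z axes.
In Python, from station import r gives the robot as it stands.
- The arm moves only by the tool servo_tool, never from a script. Its arguments are lists of equal length, an entry for each row: "xyz": the shift along the world's x, y, z in units of 0.3 m (1.0 is 0.3 m), a list of three; "rotation": the turn, a rotation vector about the world's x, y, z in units of pi rad (1.0 is pi rad), a list of three; "fingers": the gripper command: -1 is fully open, 1 is shut, values between are in proportion. In form: {"xyz": [[x, y, z], ...], "rotation": [[rx, ry, rz], ...], "fingers": [fingers, ...]}. A call has 1 to 10 rows; each row shifts and turns the commanded pose from where the row before left it; what a row does not reach is not made up. A row lasts 1/8 s, in which the tool goes at most 62.5 mm and 10.7 degrees, less where a joint would pass 70% of its speed; a pose out of reach is approached as far as the arm can. A call with a number of a shift or a turn outside -1 to 1 is refused whole. A call with a gripper value outside its range is refused whole. The fingers move at their own pace and stop on an object; the grip force is fixed at half the most. Time passes only in rows, so rows that do not move let the fingers close. It gives the time, the measured TCP pose, the force, the opening and the grip force at its end, in the units of the state.
- r.observe(): the state, without advancing time (a new reading comes with each control period).
- r.read_camera(name): name is "scene" or "side" or "wrist"; returns the picture (384x512x3 uint8, red, green, blue); there is no depth.
- r.camera_model(name): a dict with "intrinsics" (3x3 intrinsics, pixels), "xyz" and "rotation" of the camera in the world; the wrist camera has in their place "tool_from_camera" (4x4, takes a point from camera to tool coordinates, whose origin is the TCP and whose axes are the flange's). Camera axes: x right, y down, z forward; pixel columns grow to the right and rows downward; lengths in m; the calibration is good to about 2 mm. A picture is of the moment at which its call begins: read the wrist's pose just before it. camera_model takes no time and is no camera call.
- r.sign_off(): hands the job in; it is judged then, once.
The state is a dict: "t": time; "joint_pos": joint angles; "qd": joint speeds; "effort": joint torques, N m; "tcp_pos": TCP position; "eef_rot": TCP orientation; "ft_force": force on the tool from outside, world axes, zero at the start; "torque": the same for the moment, N m; "opening": opening from 0.0 (shut) to 1.0 (fully open); "finger_force": force on a finger pad.
Only numpy, scipy, OpenCV 4.12 (cv2) and the standard library are available. Lean on these libraries where they do the work, as an engineer would, in place of code of your own. Each camera call takes 0.05 s, during which the arm holds its last target. There are 200 camera calls.

## Working session

There is one attempt and no reset: what is moved stays moved. The work goes in short steps, Python scripts to look and compute and a tool call to move; the robot and the scene stay as the last step left them, time stands still between calls to the robot, and variables do not carry over. Pictures are saved under pics/ and viewed, at most 10 in all, crops included, and the job is handed in when it is done.

Besides the shell and the picture viewer there is one more tool, called after "Emit:" as name(argument=value, ...), one argument or row to a line, values as JSON. servo_tool: Moves the arm, as the interface text tells. Shifts and turns lie within -1 to 1; 1 stands for 0.3 m of shift or pi rad of turn. Its arguments: {"type":"object","properties":{"xyz":{"type":"array"},"rotation":{"type":"array"},"fingers":{"type":"array"}},"required":["xyz","rotation","fingers"]}

```bash
mkdir -p pics; python3 - <<'E'
from station import r
import cv2,numpy as np
np.set_printoptions(precision=4,suppress=True)
o=r.observe();print(o['t'],o['tcp_pos'],o['eef_rot'],o['opening'])
for n in ("scene","side"):
    im=r.read_camera(n);cv2.imwrite(f"pics/{n}0.png",cv2.resize(im[:,:,::-1],(800,600),interpolation=cv2.INTER_CUBIC))
    print(n,r.camera_model(n))
print(r.camera_model("wrist"))
E
```

```text
0.0 [0.1867 0.5696 0.2304] [[-0.9502  0.3115 -0.0005]
 [ 0.3115  0.9502 -0.0017]
 [-0.     -0.0017 -1.    ]] 0.9949890813947744
scene {'intrinsics': array([[440.1355,   0.    , 251.8457],
       [  0.    , 440.1355, 190.3111],
       [  0.    ,   0.    ,   1.    ]]), 'xyz': array([ 1.2707, -0.2736,  0.7386]), 'rotation': array([[ 0.3229,  0.6024, -0.73  ],
       [ 0.9464, -0.1996,  0.2539],
       [ 0.0073, -0.7729, -0.6345]])}
side {'intrinsics': array([[429.1269,   0.    , 257.9608],
       [  0.    , 429.1269, 197.1416],
       [  0.    ,   0.    ,   1.    ]]), 'xyz': array([ 0.3078, -0.4617,  0.7105]), 'rotation': array([[ 0.8709, -0.3812,  0.31  ],
       [-0.4914, -0.6834,  0.5399],
       [ 0.006 , -0.6226, -0.7825]])}
{'intrinsics': array([[340.2027,   0.    , 257.8477],
       [  0.    , 340.2027, 190.8824],
       [  0.    ,   0.    ,   1.    ]]), 'tool_from_camera': array([[-0.0006, -0.9457, -0.325 ,  0.083 ],
       [ 1.    , -0.0004, -0.0007,  0.0001],
       [ 0.0005, -0.325 ,  0.9457, -0.1432],
       [ 0.    ,  0.    ,  0.    ,  1.    ]])}
```

View pics/scene0.png

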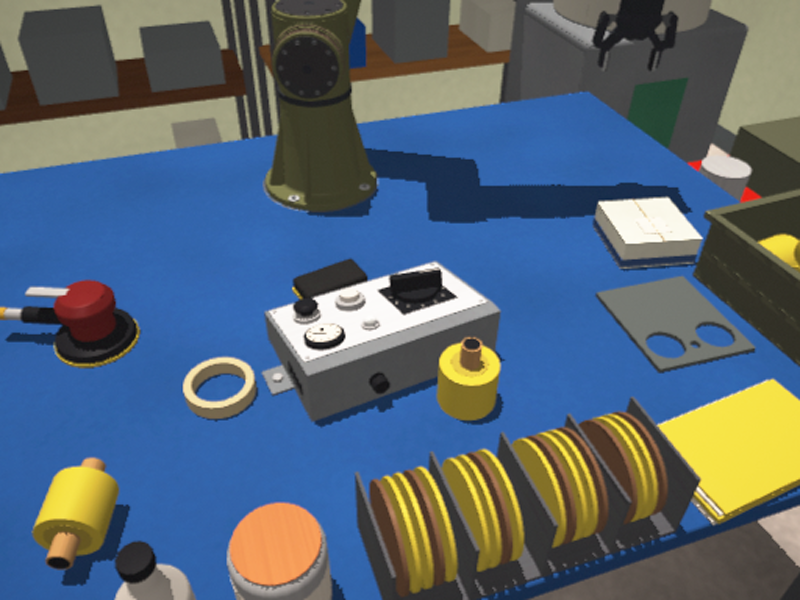

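View pics/side0.png

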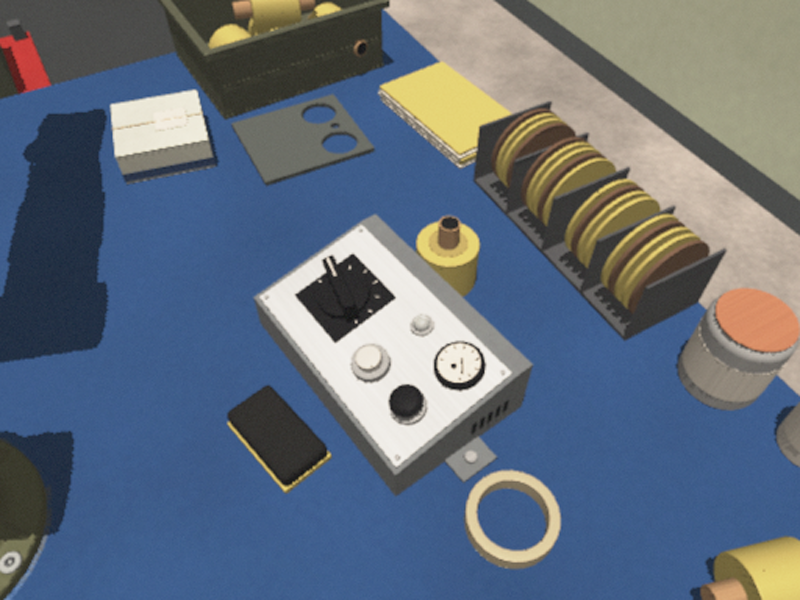

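The desk stands in the middle of the table. In the side view the switch is at about (345,295), the start button at (370,360) and the stop button at (407,402), with the white pointer line near (330,265). I'll enlarge both views for a pose fit.

```bash
python3 - <<'E'
from station import r
import cv2
a=r.read_camera("side")[135:325,160:350,::-1]; b=r.read_camera("scene")[160:280,165:325,::-1]
cv2.imwrite("pics/side1.png",cv2.resize(a,None,fx=3.15,fy=3.15,interpolation=cv2.INTER_CUBIC)[:600,:800])
cv2.imwrite("pics/scene1.png",cv2.resize(b,None,fx=5,fy=5,interpolation=cv2.INTER_CUBIC))
E
```

```text
(no output)
```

View pics/side1.png

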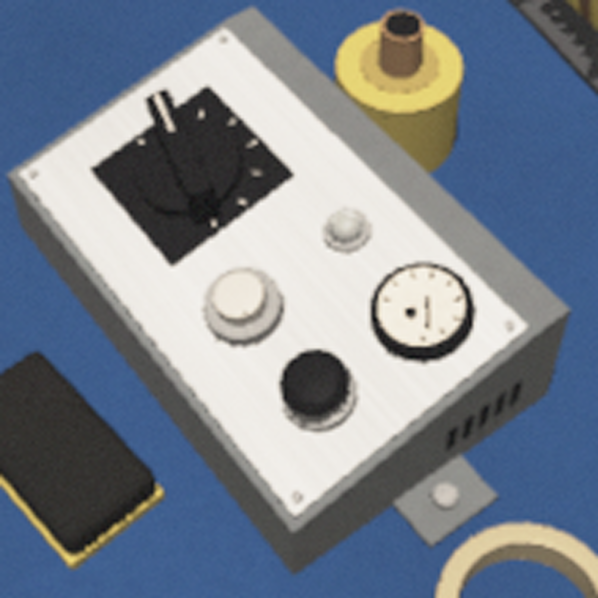

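View pics/scene1.png

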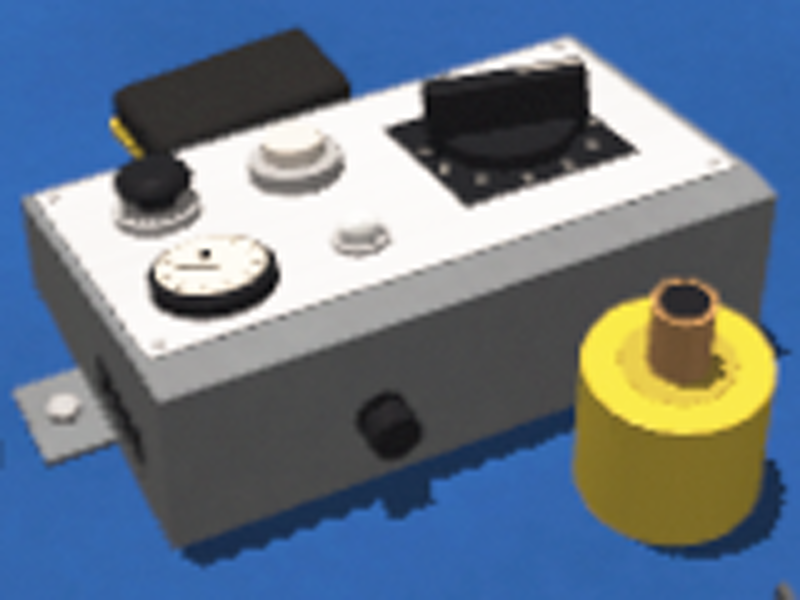

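```bash
cat > h.py <<'E'
import numpy as np,json,os
from scipy.spatial.transform import Rotation as R
np.set_printoptions(precision=4,suppress=True)
def panel(p):
    Rm=(R.from_euler('z',p[3])*R.from_euler('y',-12,degrees=True)).as_matrix()
    return Rm,np.array(p[:3])
def proj(m,X):
    c=(X-m['xyz'])@m['rotation'];return (c@m['intrinsics'].T)[:,:2]/c[:,2:]
E
python3 - <<'E'
from h import *
from station import r
from scipy.optimize import least_squares
P={'side':[((232,25),(81,144,0)),((20,175),(-81,144,0)),((528,325),(81,-144,0)),((293,515),(-81,-144,0)),
((208,87),(46,114,3)),((92,168),(-46,114,3)),((293,177),(46,22,3)),((172,265),(-46,22,3)),((240,294),(-30,-30,22)),((316,380),(-30,-100,28)),((424,308),(43,-100,13))],
'scene':[((565,37),(-81,144,0)),((735,165),(81,144,0)),((150,357),(81,-144,0)),((25,200),(-81,-144,0)),((297,140),(-30,-30,22)),((213,265),(43,-100,13)),((388,130),(-46,22,3)),((470,207),(46,22,3)),((638,152),(46,114,3))]}
off={'side':((160,135),3.15),'scene':((165,160),5)}
def res(p,ks=('side','scene')):
    Rm,t=panel(p);e=[]
    for k in ks:
        uv=np.array([a for a,_ in P[k]])/off[k][1]+off[k][0]
        e.append(proj(M[k],np.array([b for _,b in P[k]])/1000@Rm.T+t)-uv)
    return np.vstack(e).ravel()
M={k:r.camera_model(k) for k in P}
for ks in (('side','scene'),('side',),('scene',)):
    s=least_squares(res,[.55,0,.073,0],args=(ks,),loss='soft_l1');print(ks,s.x,np.rad2deg(s.x[3]));
    if len(ks)==2: print(s.fun.reshape(-1,2)); np.save('p.npy',s.x); p=s.x
Rm,t=panel(p);print(Rm)
for n,q in dict(dial=(0,68,28),tip=(40*np.cos(np.deg2rad(75)),68+40*np.sin(np.deg2rad(75)),28),start=(-30,-30,22),stop=(-30,-100,28)).items(): print(n,t+Rm@np.array(q)/1000)
E
```

```text
('side', 'scene') [ 0.5169 -0.0379  0.0701  0.1328] 7.60718365571742
[[-1.6386  1.4698]
 [ 0.6098 -0.1362]
 [-0.0655  0.7279]
 [ 0.9367  0.1886]
 [ 0.3444 -0.8059]
 [-0.3464  0.3213]
 [ 0.8529 -0.8999]
 [ 0.2626  0.2288]
 [-0.337  -0.1892]
 [-0.9789 -1.2952]
 [-0.9741 -0.9104]
 [-0.0061  1.2576]
 [-0.0723  0.6892]
 [-0.0301  0.9476]
 [ 2.3579  0.1091]
 [-1.0023 -0.7628]
 [-0.3185 -0.1593]
 [-1.3226 -0.3533]
 [-0.8662 -0.0589]
 [ 0.3505 -0.2534]]
('side',) [ 0.5162 -0.0395  0.072   0.1306] 7.481119256481874
('scene',) [ 0.5185 -0.0379  0.0717  0.1353] 7.754476283304893
[[ 0.9695 -0.1324 -0.2061]
 [ 0.1295  0.9912 -0.0275]
 [ 0.2079  0.      0.9781]]
dial [0.5021 0.0287 0.0974]
tip [0.507  0.0684 0.0996]
start [ 0.4872 -0.0721  0.0853]
stop [ 0.4952 -0.1417  0.0912]
```

```bash
cat >> h.py <<'E'
PP=np.load('p.npy') if os.path.exists('p.npy') else None
def pose(q,psi):
    "panel mm point, tool-x heading (deg, panel frame, ccw from up slope); tool z = -normal"
    Rm,t=panel(PP);a=np.deg2rad(psi);x=np.array([np.cos(a),np.sin(a),0]);z=np.array([0,0,-1.]);
    return t+Rm@(np.array(q)/1000),Rm@np.c_[x,np.cross(z,x),z]
def handle(rad,off,th):
    "point at radius rad on pointer half, off mm to its ccw side, pointer at th deg"
    a=np.deg2rad(th);return np.array([rad*np.cos(a)-off*np.sin(a),68+rad*np.sin(a)+off*np.cos(a)])
def rows(poses,cur):
    p,Rc=cur;X=[];W=[]
    for q,Q in poses:
        X.append(np.round((q-p)/.3,4).tolist());w=np.round(R.from_matrix(Q@Rc.T).as_rotvec()/np.pi,4)
        W.append(w.tolist());p=p+np.array(X[-1])*.3;Rc=R.from_rotvec(w*np.pi).as_matrix()@Rc
    print(json.dumps(X));print(json.dumps(W))
E
cat > where.py <<'E'
from h import *
from station import r
o=r.observe();Rm,t=panel(PP)
print(o['t'],'panel mm',(Rm.T@(o['tcp_pos']-t))*1000,'x hdg',np.rad2deg(np.arctan2(*(Rm.T@o['eef_rot'][:,0])[[1,0]])),'F panel',Rm.T@o['ft_force'],'j',o['joint_pos'],'op',o['opening'])
E
python3 - <<'E'
from h import *
from station import r
o=r.observe()
tgt=pose([*handle(30,28,75),80],165)
rows([tgt],(o['tcp_pos'],o['eef_rot']));print(tgt)
E
```

```text
[[0.937, -1.697, -0.2882]]
[[0.0029, -0.0668, 0.0596]]
(array([0.4679, 0.0607, 0.1443]), array([[-0.9708,  0.1231,  0.2061],
       [ 0.1315,  0.9909,  0.0275],
       [-0.2008,  0.0538, -0.9781]]))
```

Emit:
servo_tool(
  xyz=[
    [0.078, -0.1415, -0.01],
    [0.078, -0.1415, -0.01],
    [0.078, -0.1415, -0.01],
    [0.078, -0.1415, -0.01],
    [0.078, -0.1415, -0.01],
    [0.078, -0.1415, -0.01],
    [0.078, -0.1415, -0.01],
    [0.078, -0.1415, -0.01],
    [0.078, -0.1415, -0.01],
    [0.078, -0.1415, -0.01],
  ],
  rotation=[
    [0.0003, -0.0067, 0.006],
    [0.0003, -0.0067, 0.006],
    [0.0003, -0.0067, 0.006],
    [0.0003, -0.0067, 0.006],
    [0.0003, -0.0067, 0.006],
    [0.0003, -0.0067, 0.006],
    [0.0003, -0.0067, 0.006],
    [0.0003, -0.0067, 0.006],
    [0.0003, -0.0067, 0.006],
    [0.0003, -0.0067, 0.006],
  ],
  fingers=[1, 1, 1, 1, 1, 1, 1, 1, 1, 1],
)

```text
t: 1.45
tcp_pos: [0.4214, 0.1442, 0.2014]
eef_rot: [[-0.971, 0.121, 0.208], [0.129, 0.991, 0.029], [-0.203, 0.055, -0.978]]
ft_force: [0.4, 1.2, 0.3]
opening: -0.001
finger_force: 0.0
```

Emit:
servo_tool(
  xyz=[
    [0.078, -0.1415, -0.08],
    [0.078, -0.1415, -0.1],
    [0, 0, 0],
    [0, 0, 0],
  ],
  rotation=[
    [0, 0, 0],
    [0, 0, 0],
    [0, 0, 0],
    [0, 0, 0],
  ],
  fingers=[1, 1, 1, 1],
)

```text
t: 1.95
tcp_pos: [0.4674, 0.0608, 0.1473]
eef_rot: [[-0.971, 0.122, 0.206], [0.131, 0.991, 0.029], [-0.201, 0.055, -0.978]]
ft_force: [-0.0, 1.0, 0.4]
opening: -0.0
finger_force: 0.0
```

```bash
python3 where.py; python3 - <<'E'
from h import *
from station import r
import cv2
o=r.observe()
w=r.read_camera("wrist")[:,:,::-1];a=r.read_camera("side")[135:325,160:350,::-1]
A=cv2.resize(a,(384,384),interpolation=cv2.INTER_CUBIC)
cv2.imwrite("pics/w2.png",cv2.resize(np.hstack([w,A]),(800,343)))
rows([pose([*handle(30,28,75),h],165) for h in (50,18)],(o['tcp_pos'],o['eef_rot']))
E
```

```text
1.95 panel mm [-19.0997 104.3524  83.0318] x hdg 165.0325744214358 F panel [0.1782 0.9489 0.3288] j [ 0.1273 -0.045  -0.688   0.7181  0.0029  0.2559] op -0.0004403932196118792
[[0.0222, 0.0025, -0.1078], [0.0219, 0.003, -0.1044]]
[[-0.0005, 0.0, -0.0003], [-0.0, 0.0, 0.0]]
```

View pics/w2.png

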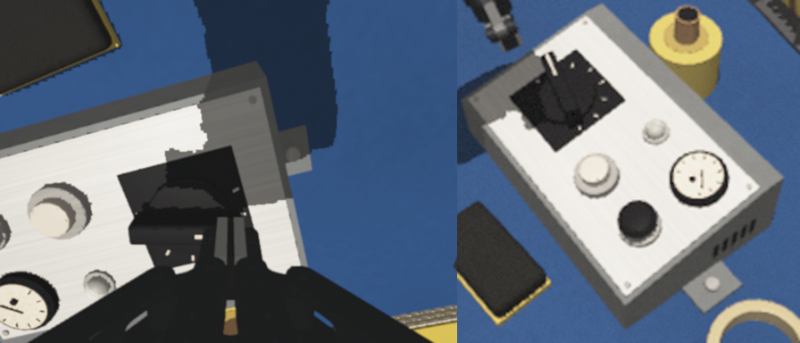

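The left (wrist) half shows the shut fingers at about (232,230), on the near side of the bar handle. The start cap is at (52,215), and the escutcheon corners are at (118,178) and (232,147). I'll check the pose fit against these.

```bash
python3 - <<'E'
from h import *
from station import r
o=r.observe();m=r.camera_model("wrist");T=m['tool_from_camera']
M=dict(intrinsics=m['intrinsics'],rotation=o['eef_rot']@T[:3,:3],xyz=o['tcp_pos']+o['eef_rot']@T[:3,3])
Rm,t=panel(PP)
q=np.array([(-30,-30,22),(-46,22,3),(-46,114,3),(-81,144,0),(43,-100,13),(45,-30,16)])/1000
print(proj(M,q@Rm.T+t)*.893)
E
```

```text
[[ 52.1363 215.9337]
 [117.8741 171.2928]
 [232.1406 141.6274]
 [260.0716  84.2043]
 [ 21.14   302.0724]
 [ 95.187  289.3453]]
```

Emit:
servo_tool(
  xyz=[
    [0.0222, 0.0025, -0.1078],
    [0.0219, 0.003, -0.1044],
    [0, 0, 0],
  ],
  rotation=[
    [-0.0005, 0, -0.0003],
    [0, 0, 0],
    [0, 0, 0],
  ],
  fingers=[1, 1, 1],
)

```text
t: 2.42
tcp_pos: [0.4792, 0.0634, 0.0823]
eef_rot: [[-0.972, 0.12, 0.204], [0.128, 0.991, 0.027], [-0.198, 0.053, -0.979]]
ft_force: [-0.9, -0.3, 0.5]
opening: -0.002
finger_force: 0.0
```

```bash
python3 where.py; python3 - <<'E'
from h import *
from station import r
o=r.observe()
P=[pose([*handle(30,19+d,75),18],165) for d in (6,3,0)]+[pose([*handle(30,19,75-a),18],165-a) for a in (5,10,15,20,25,25)]
rows(P,(o['tcp_pos'],o['eef_rot']))
E
```

```text
2.425 panel mm [-20.8313 105.4094  16.9784] x hdg 165.1679373379555 F panel [-0.7809 -0.2098  0.6846] j [ 0.1312  0.0575 -0.7552  0.5512  0.0006  0.2573] op -0.0023731260806262007
[[0.0145, -0.0047, 0.0064], [0.0097, -0.0013, 0.002], [0.0098, -0.0013, 0.002], [0.0093, 0.0039, 0.0021], [0.0096, 0.0031, 0.0021], [0.0099, 0.0022, 0.0022], [0.01, 0.0013, 0.0021], [0.0101, 0.0004, 0.0021], [-0.0, 0.0, 0.0]]
[[0.0002, -0.0008, -0.0009], [0.0, -0.0, -0.0], [0.0, -0.0, -0.0], [0.0058, 0.0008, -0.0272], [0.0057, 0.0007, -0.0272], [0.0057, 0.0008, -0.0271], [0.0057, 0.0008, -0.0272], [0.0057, 0.0007, -0.0272], [0.0, 0.0, 0.0]]
```

Emit:
servo_tool(
  xyz=[
    [0.0145, -0.0047, 0.0064],
    [0.0097, -0.0013, 0.002],
    [0.0098, -0.0013, 0.002],
    [0.0093, 0.0039, 0.0021],
    [0.0096, 0.0031, 0.0021],
    [0.0099, 0.0022, 0.0022],
    [0.01, 0.0013, 0.0021],
    [0.0101, 0.0004, 0.0021],
    [0, 0, 0],
    [0, 0, 0],
  ],
  rotation=[
    [0.0002, -0.0008, -0.0009],
    [0, 0, 0],
    [0, 0, 0],
    [0.0058, 0.0008, -0.0272],
    [0.0057, 0.0007, -0.0272],
    [0.0057, 0.0008, -0.0271],
    [0.0057, 0.0008, -0.0272],
    [0.0057, 0.0007, -0.0272],
    [0, 0, 0],
    [0, 0, 0],
  ],
  fingers=[1, 1, 1, 1, 1, 1, 1, 1, 1, 1],
)

```text
t: 3.68
tcp_pos: [0.5063, 0.0634, 0.0905]
eef_rot: [[-0.826, 0.522, 0.21], [0.539, 0.842, 0.026], [-0.163, 0.134, -0.977]]
ft_force: [-0.3, 0.2, 0.8]
opening: 0.003
finger_force: 0.0
```

```bash
python3 where.py; python3 - <<'E'
from h import *
from station import r
import cv2
o=r.observe()
w=r.read_camera("wrist")[:,:,::-1];a=r.read_camera("side")[135:325,160:350,::-1]
cv2.imwrite("pics/w3.png",cv2.resize(np.hstack([w,cv2.resize(a,(384,384),interpolation=cv2.INTER_CUBIC)]),(800,343)))
print(handle(30,19,50))
P=[pose([*handle(30,19,75-a),18],165-a) for a in (30,35,40,45,50,55,55,55)]
rows(P,(o['tcp_pos'],o['eef_rot']))
E
```

```text
3.675 panel mm [  7.0896 101.8091  19.3609] x hdg 139.94198965431104 F panel [-0.1387  0.2418  0.8021] j [ 0.125   0.0911 -0.6972  0.5691 -0.0007  0.6915] op 0.003292985246822812
[  4.7288 103.1943]
[[0.0028, 0.0032, -0.004], [0.01, -0.0014, 0.0021], [0.0099, -0.0023, 0.002], [0.0096, -0.0031, 0.002], [0.0094, -0.004, 0.0018], [0.0089, -0.0048, 0.0018], [0.0, 0.0, -0.0], [0.0, 0.0, -0.0]]
[[0.0063, 0.002, -0.0267], [0.0057, 0.0008, -0.0272], [0.0057, 0.0008, -0.0271], [0.0057, 0.0007, -0.0272], [0.0058, 0.0008, -0.0272], [0.0057, 0.0008, -0.0271], [-0.0, -0.0, -0.0], [-0.0, -0.0, -0.0]]
```

View pics/w3.png

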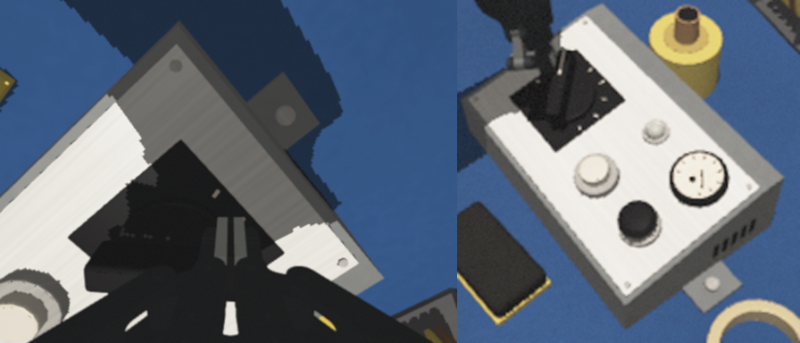

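The wrist view shows the handle one click on, with the fingers behind it and no force remaining. I'll go on to the second click.

Emit:
servo_tool(
  xyz=[
    [0.0028, 0.0032, -0.004],
    [0.01, -0.0014, 0.0021],
    [0.0099, -0.0023, 0.002],
    [0.0096, -0.0031, 0.002],
    [0.0094, -0.004, 0.0018],
    [0.0089, -0.0048, 0.0018],
    [0, 0, 0],
    [0, 0, 0],
    [0, 0, 0],
  ],
  rotation=[
    [0.0063, 0.002, -0.0267],
    [0.0057, 0.0008, -0.0272],
    [0.0057, 0.0008, -0.0271],
    [0.0057, 0.0007, -0.0272],
    [0.0058, 0.0008, -0.0272],
    [0.0057, 0.0008, -0.0271],
    [0, 0, 0],
    [0, 0, 0],
    [0, 0, 0],
  ],
  fingers=[1, 1, 1, 1, 1, 1, 1, 1, 1],
)

```text
t: 4.9
tcp_pos: [0.5209, 0.0597, 0.0916]
eef_rot: [[-0.456, 0.866, 0.205], [0.887, 0.46, 0.028], [-0.07, 0.195, -0.978]]
ft_force: [0.3, -0.0, 0.8]
opening: 0.004
finger_force: 0.0
```

```bash
python3 where.py; python3 - <<'E'
from h import *
from station import r
o=r.observe()
print(handle(30,19,20))
P=[pose([*handle(30,19,75-a),18],165-a) for a in (60,65,70,75,80,85,85,85)]
rows(P,(o['tcp_pos'],o['eef_rot']))
E
```

```text
4.9 panel mm [21.0078 96.2247 17.5894] x hdg 109.98631109296356 F panel [ 0.4375 -0.0617  0.7563] j [ 0.1108  0.1183 -0.6616  0.5825  0.0052  1.2005] op 0.003942976949376943
[21.6924 96.1148]
[[0.0105, -0.0057, 0.0035], [0.008, -0.0063, 0.0015], [0.0075, -0.007, 0.0013], [0.0068, -0.0076, 0.0013], [0.0062, -0.0082, 0.001], [0.0055, -0.0088, 0.0009], [-0.0, 0.0, 0.0], [-0.0, 0.0, 0.0]]
[[0.0055, 0.0004, -0.0271], [0.0058, 0.0008, -0.0272], [0.0057, 0.0008, -0.0272], [0.0057, 0.0007, -0.0272], [0.0057, 0.0008, -0.0271], [0.0058, 0.0008, -0.0272], [-0.0001, -0.0, 0.0], [0.0, -0.0, 0.0]]
```

Emit:
servo_tool(
  xyz=[
    [0.0105, -0.0057, 0.0035],
    [0.008, -0.0063, 0.0015],
    [0.0075, -0.007, 0.0013],
    [0.0068, -0.0076, 0.0013],
    [0.0062, -0.0082, 0.001],
    [0.0055, -0.0088, 0.0009],
    [0, 0, 0],
    [0, 0, 0],
    [0, 0, 0],
  ],
  rotation=[
    [0.0055, 0.0004, -0.0271],
    [0.0058, 0.0008, -0.0272],
    [0.0057, 0.0008, -0.0272],
    [0.0057, 0.0007, -0.0272],
    [0.0057, 0.0008, -0.0271],
    [0.0058, 0.0008, -0.0272],
    [0, 0, 0],
    [0, 0, 0],
    [0, 0, 0],
  ],
  fingers=[1, 1, 1, 1, 1, 1, 1, 1, 1],
)

```text
t: 6.02
tcp_pos: [0.5342, 0.0467, 0.0944]
eef_rot: [[0.038, 0.978, 0.206], [0.999, -0.045, 0.028], [0.036, 0.205, -0.978]]
ft_force: [1.1, -0.3, -0.5]
opening: 0.002
finger_force: 0.0
```

```bash
python3 where.py; python3 - <<'E'
from h import *
from station import r
import cv2
o=r.observe()
w=r.read_camera("scene")[160:280,165:325,::-1];a=r.read_camera("side")[135:325,160:350,::-1]
cv2.imwrite("pics/w4.png",np.hstack([cv2.resize(w,(400,300),interpolation=cv2.INTER_CUBIC),cv2.resize(a[:120,:120],(300,300),interpolation=cv2.INTER_CUBIC)]))
print(handle(30,19,-10))
P=[pose([*handle(30,19,75-a),18],165-a) for a in (90,95,100,105,110,115,115,115)]
rows(P,(o['tcp_pos'],o['eef_rot']))
E
```

```text
6.025 panel mm [32.8022 81.528  17.9311] x hdg 79.99771576179222 F panel [ 0.9125 -0.4197 -0.728 ] j [ 0.0803  0.1357 -0.6337  0.5925  0.011   1.6941] op 0.0022879004711619587
[32.8435 81.5019]
[[0.0048, -0.0092, 0.001], [0.0039, -0.0096, 0.0005], [0.003, -0.0099, 0.0004], [0.0022, -0.01, 0.0002], [0.0014, -0.0103, -0.0], [0.0004, -0.0103, -0.0002], [0.0, 0.0, -0.0], [0.0, 0.0, -0.0]]
[[0.0057, 0.0007, -0.0272], [0.0057, 0.0008, -0.0271], [0.0057, 0.0007, -0.0272], [0.0058, 0.0008, -0.0272], [0.0057, 0.0008, -0.0272], [0.0057, 0.0007, -0.0271], [-0.0, 0.0, -0.0], [-0.0, 0.0, -0.0]]
```

View pics/w4.png

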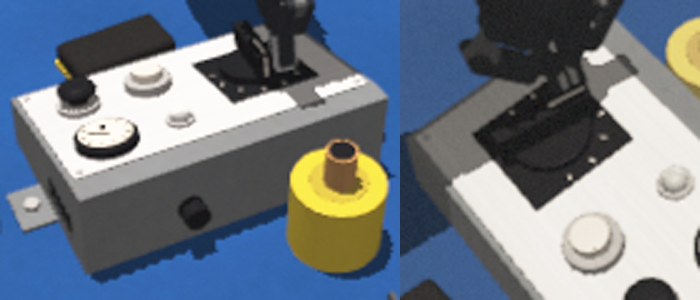

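The side view shows the handle running from about (490,150) to (590,95), close to up-slope. That fits three clicks. Now the fourth.

Emit:
servo_tool(
  xyz=[
    [0.0048, -0.0092, 0.001],
    [0.0039, -0.0096, 0.0005],
    [0.003, -0.0099, 0.0004],
    [0.0022, -0.01, 0.0002],
    [0.0014, -0.0103, 0],
    [0.0004, -0.0103, -0.0002],
    [0, 0, 0],
    [0, 0, 0],
    [0, 0, 0],
  ],
  rotation=[
    [0.0057, 0.0007, -0.0272],
    [0.0057, 0.0008, -0.0271],
    [0.0057, 0.0007, -0.0272],
    [0.0058, 0.0008, -0.0272],
    [0.0057, 0.0008, -0.0272],
    [0.0057, 0.0007, -0.0271],
    [0, 0, 0],
    [0, 0, 0],
    [0, 0, 0],
  ],
  fingers=[1, 1, 1, 1, 1, 1, 1, 1, 1],
)

```text
t: 7.25
tcp_pos: [0.5389, 0.0289, 0.095]
eef_rot: [[0.522, 0.828, 0.206], [0.843, -0.538, 0.027], [0.134, 0.159, -0.978]]
ft_force: [0.1, -1.1, 1.1]
opening: 0.0
finger_force: 0.0
```

```bash
python3 where.py; python3 - <<'E'
from h import *
from station import r
o=r.observe()
e=handle(30,31,-40)
P=[pose([*handle(30,25,-40),18],50),pose([*e,18],50),pose([*e,50],50),pose([*e,80],50),pose([*e,80],50)]
rows(P,(o['tcp_pos'],o['eef_rot']))
E
```

```text
7.25 panel mm [35.2381 63.334  18.0102] x hdg 50.00462854414322 F panel [ 0.1478 -1.0963  1.1262] j [ 0.0421  0.1414 -0.6254  0.5954  0.0188  2.1802] op 6.42345974145222e-05
[[0.0103, 0.0166, 0.0026], [0.0105, 0.0169, 0.0027], [-0.022, -0.003, 0.1043], [-0.0206, -0.0027, 0.0978], [-0.0, -0.0, 0.0]]
[[0.0, 0.0, -0.0], [0.0, 0.0, -0.0], [0.0, 0.0, -0.0], [0.0, 0.0, -0.0], [0.0, 0.0, -0.0]]
```

Emit:
servo_tool(
  xyz=[
    [0.0103, 0.0166, 0.0026],
    [0.0105, 0.0169, 0.0027],
    [-0.022, -0.003, 0.1043],
    [-0.0206, -0.0027, 0.0978],
    [0, 0, 0],
    [0, 0, 0],
  ],
  rotation=[
    [0, 0, 0],
    [0, 0, 0],
    [0, 0, 0],
    [0, 0, 0],
    [0, 0, 0],
    [0, 0, 0],
  ],
  fingers=[1, 1, 1, 1, 1, 1],
)

```text
t: 8.0
tcp_pos: [0.5325, 0.0375, 0.1569]
eef_rot: [[0.522, 0.828, 0.206], [0.842, -0.538, 0.028], [0.134, 0.159, -0.978]]
ft_force: [0.5, 0.1, 0.4]
opening: 0.001
finger_force: 0.0
```

```bash
python3 where.py; python3 - <<'E'
from h import *
from station import r
import cv2
o=r.observe()
a=r.read_camera("side")[135:255,160:280,::-1];w=r.read_camera("wrist")[:,:,::-1]
cv2.imwrite("pics/w5.png",np.hstack([cv2.resize(a,(384,384),interpolation=cv2.INTER_CUBIC),cv2.resize(w,None,fx=.8,fy=1)[:,:410]])[:600,:800])
rows([pose([-30,-30,80],50)]+[pose([-30,-30,h],50) for h in (35,26,20,16,14)],(o['tcp_pos'],o['eef_rot']))
E
```

```text
8.0 panel mm [42.9206 72.627  79.6064] x hdg 49.97200367347812 F panel [0.5977 0.0364 0.2582] j [ 0.0609  0.0657 -0.552   0.7442  0.015   2.1992] op 0.0007299395722314976
[[-0.1906, -0.3706, -0.0493], [0.0309, 0.0041, -0.1467], [0.0061, 0.0009, -0.0293], [0.0042, 0.0005, -0.0196], [0.0027, 0.0004, -0.013], [0.0014, 0.0002, -0.0065]]
[[-0.0, 0.0, 0.0001], [-0.0, 0.0, 0.0], [-0.0, 0.0, 0.0], [-0.0, 0.0, 0.0], [-0.0, 0.0, 0.0], [-0.0, 0.0, 0.0]]
```

View pics/w5.png

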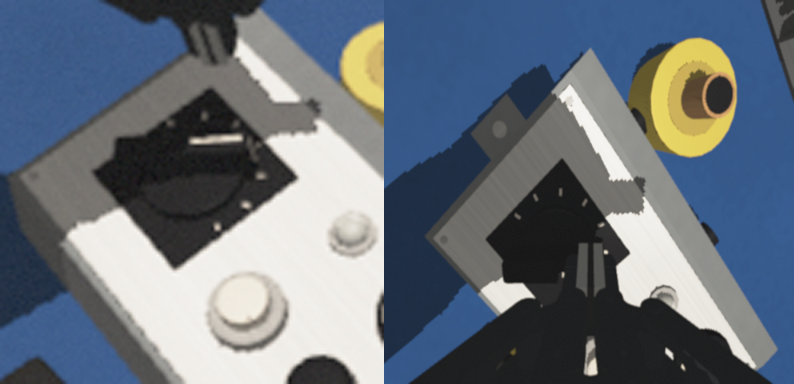

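The side crop shows the white line from (190,142) to (240,138). I'll compare that with the projections for each click.

```bash
python3 - <<'E'
from h import *
from station import r
Rm,t=panel(PP);M=r.camera_model("side")
for th in (-15,-45,-75):
    q=np.array([[*handle(k,0,th),38] for k in (5,38)])/1000
    print(th,((proj(M,q@Rm.T+t)-[160,135])*3.2).round().tolist())
E
```

```text
-15 [[189.0, 139.0], [241.0, 116.0]]
-45 [[189.0, 143.0], [244.0, 144.0]]
-75 [[187.0, 146.0], [230.0, 172.0]]
```

The line matches four clicks (-45°). Now the start button.

Emit:
servo_tool(
  xyz=[
    [-0.0635, -0.1235, -0.0164],
    [-0.0635, -0.1235, -0.0164],
    [-0.0636, -0.1236, -0.0165],
    [0, 0, 0],
    [0.0309, 0.0041, -0.1467],
    [0.0061, 0.0009, -0.0293],
    [0, 0, 0],
    [0, 0, 0],
  ],
  rotation=[
    [0, 0, 0],
    [0, 0, 0],
    [0, 0, 0],
    [0, 0, 0],
    [0, 0, 0],
    [0, 0, 0],
    [0, 0, 0],
    [0, 0, 0],
  ],
  fingers=[1, 1, 1, 1, 1, 1, 1, 1],
)

```text
t: 9.1
tcp_pos: [0.4872, -0.0722, 0.0907]
eef_rot: [[0.522, 0.828, 0.207], [0.842, -0.538, 0.028], [0.134, 0.16, -0.978]]
ft_force: [0.7, -1.1, -0.2]
opening: 0.002
finger_force: 0.0
```

```bash
python3 where.py; python3 - <<'E'
from h import *
from station import r
import cv2
o=r.observe()
a=r.read_camera("side")[135:255,160:280,::-1];w=r.read_camera("scene")[160:240,205:305,::-1]
cv2.imwrite("pics/w6.png",np.hstack([cv2.resize(a,(400,400),interpolation=cv2.INTER_CUBIC),cv2.resize(w,(400,320),interpolation=cv2.INTER_CUBIC).repeat(1,0) if 0 else cv2.copyMakeBorder(cv2.resize(w,(400,320),interpolation=cv2.INTER_CUBIC),0,80,0,0,cv2.BORDER_CONSTANT)]))
rows([pose([-30,-30,h],50) for h in (22,19,16,14.5,26,80)],(o['tcp_pos'],o['eef_rot']))
E
```

```text
9.1 panel mm [-28.8888 -30.037   27.2244] x hdg 49.997356403804815 F panel [ 0.4766 -1.1438 -0.3394] j [-0.1918  0.0682 -0.7208  0.5817  0.0667  1.9511] op 0.002275813705879256
[[-0.0, 0.0001, -0.0178], [0.002, 0.0003, -0.0098], [0.0021, 0.0003, -0.0098], [0.001, 0.0001, -0.0049], [-0.0079, -0.001, 0.0375], [-0.0371, -0.005, 0.1761]]
[[-0.0, 0.0004, 0.0], [-0.0, 0.0, 0.0], [-0.0, 0.0, 0.0], [-0.0, 0.0, 0.0], [-0.0, 0.0, 0.0], [-0.0, 0.0, 0.0]]
```

View pics/w6.png

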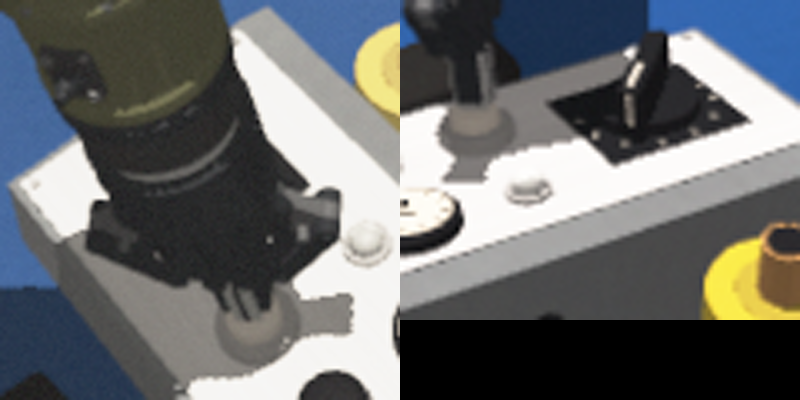

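The fingertips hang over the white cap, at (250,300) in the left half, and the stop button is clear. In the right half the pointer line ends near (632,90). Pressing.

Emit:
servo_tool(
  xyz=[
    [0, 0, -0.0178],
    [0.002, 0.0003, -0.0098],
    [0.0021, 0.0003, -0.0098],
    [0.001, 0.0001, -0.0049],
    [0, 0, 0],
    [0, 0, 0],
  ],
  rotation=[
    [0, 0, 0],
    [0, 0, 0],
    [0, 0, 0],
    [0, 0, 0],
    [0, 0, 0],
    [0, 0, 0],
  ],
  fingers=[1, 1, 1, 1, 1, 1],
)

```text
t: 9.95
tcp_pos: [0.489, -0.0725, 0.0817]
eef_rot: [[0.522, 0.826, 0.21], [0.842, -0.539, 0.027], [0.136, 0.163, -0.977]]
ft_force: [-27.0, 1.6, 59.3]
opening: -0.001
finger_force: 31.7
```

```bash
python3 where.py; python3 - <<'E'
from h import *
from station import r
Rm,t=panel(PP);M=r.camera_model("scene")
for th in (-35,-40,-45,-50):
    q=np.array([[*handle(k,0,th),38] for k in (-40,0,40)])/1000
    print(th,((proj(M,q@Rm.T+t)-[205,160])*4+[400,0]).round().tolist())
E
```

```text
9.95 panel mm [-29.0618 -30.6462  18.1111] x hdg 49.94114080726413 F panel [-13.6414   5.1167  63.5355] j [-0.1919  0.0813 -0.7318  0.5545  0.0668  1.9522] op -0.0007350497475817033
-35 [[651.0, 30.0], [642.0, 59.0], [633.0, 91.0]]
-40 [[656.0, 30.0], [642.0, 59.0], [627.0, 91.0]]
-45 [[662.0, 30.0], [642.0, 59.0], [621.0, 91.0]]
-50 [[667.0, 30.0], [642.0, 59.0], [616.0, 90.0]]
```

Bottomed out at 63 N, so the button is fully in. Releasing.

Emit:
servo_tool(
  xyz=[
    [-0.004, -0.0005, 0.02],
    [-0.008, -0.001, 0.0375],
    [-0.0371, -0.005, 0.1761],
    [-0.1, 0, 0.18],
    [-0.1, 0, 0.1],
    [-0.1, 0, 0],
    [0, 0, 0],
    [0, 0, 0],
  ],
  rotation=[
    [0, 0, 0],
    [0, 0, 0],
    [0, 0, 0],
    [0, 0, 0],
    [0, 0, 0],
    [0, 0, 0],
    [0, 0, 0],
    [0, 0, 0],
  ],
  fingers=[1, 1, 1, 1, 1, 1, 1, 1],
)

```text
t: 10.95
tcp_pos: [0.3833, -0.0743, 0.2309]
eef_rot: [[0.523, 0.827, 0.206], [0.842, -0.539, 0.027], [0.134, 0.159, -0.978]]
ft_force: [0.2, -0.2, 0.2]
opening: 0.0
finger_force: 0.0
```

```bash
python3 where.py; python3 - <<'E'
from h import *
from station import r
import cv2
a=r.read_camera("side")[165:225,180:260,::-1];b=r.read_camera("scene")[160:220,230:310,::-1]
A=[cv2.resize(i,(400,300),interpolation=cv2.INTER_CUBIC) for i in (a,b)]
o=cv2.imread("pics/side0.png");o=cv2.resize(o,(512,384),interpolation=cv2.INTER_AREA)[165:225,180:260]
A.append(cv2.resize(o,(400,300),interpolation=cv2.INTER_CUBIC))
f=r.read_camera("side")[135:325,160:350,::-1];A.append(cv2.copyMakeBorder(cv2.resize(f,(300,300)),0,0,0,100,cv2.BORDER_CONSTANT))
cv2.imwrite("pics/w7.png",np.vstack([np.hstack(A[:2]),np.hstack(A[2:])]))
Rm,t=panel(PP);M=r.camera_model("side")
for th in (75,-35,-40,-45,-50):
    q=np.array([[*handle(k,0,th),38] for k in (-40,0,40)])/1000
    print(th,((proj(M,q@Rm.T+t)-[180,165])*5).round().tolist())
E
```

```text
10.95 panel mm [-100.7603  -18.36    185.8124] x hdg 49.94192779146217 F panel [ 0.1684 -0.2515  0.2171] j [-0.2586 -0.262  -0.6633  0.9754  0.0794  1.8863] op 0.0004962186593039066
75 [[219.0, 154.0], [182.0, 73.0], [148.0, -5.0]]
-35 [[78.0, 86.0], [182.0, 73.0], [288.0, 59.0]]
-40 [[78.0, 78.0], [182.0, 73.0], [288.0, 67.0]]
-45 [[80.0, 71.0], [182.0, 73.0], [287.0, 75.0]]
-50 [[82.0, 63.0], [182.0, 73.0], [285.0, 83.0]]
```

View pics/w7.png

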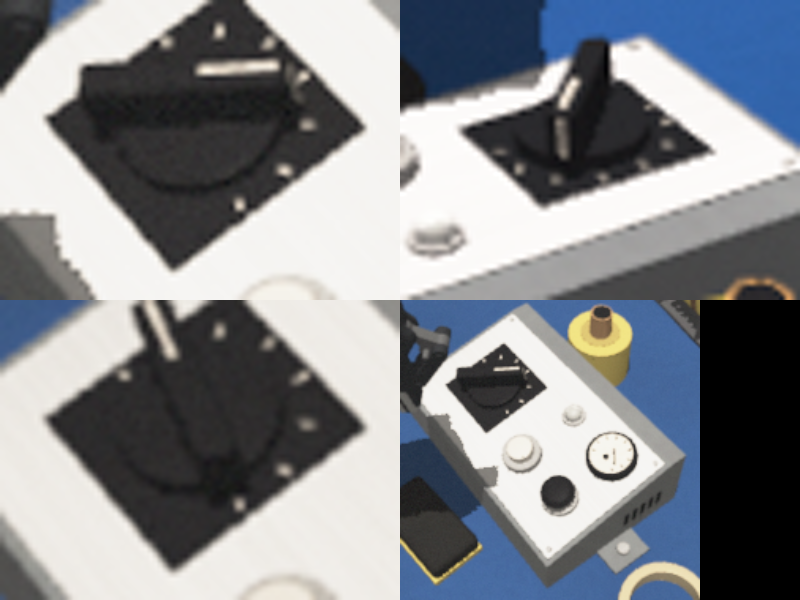

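The button is back out and the handle sits near tick 5, perhaps a few degrees short. I'll measure its angle numerically.

```bash
python3 - <<'E'
from h import *
from station import r
import cv2
from scipy.optimize import least_squares
im=cv2.cvtColor(r.read_camera("side"),cv2.COLOR_RGB2GRAY).astype(float)
i0=cv2.cvtColor(cv2.resize(cv2.imread("pics/side0.png"),(512,384),interpolation=cv2.INTER_AREA),cv2.COLOR_BGR2GRAY).astype(float)
def pca(im,x0,x1,y0,y1):
    w=np.clip(im[y0:y1,x0:x1]-90,0,None);ys,xs=np.mgrid[y0:y1,x0:x1];c=np.array([(w*xs).sum(),(w*ys).sum()])/w.sum()
    d=np.c_[xs.ravel()-c[0],ys.ravel()-c[1]];C=(d*w.ravel()[:,None]).T@d/w.sum();v=np.linalg.eigh(C)[1][:,1];return c,np.rad2deg(np.arctan2(v[1],v[0]))%180
new=pca(im,217,238,174,184)
Rm,t=panel(PP);M=r.camera_model("side")
def pr(q,dt=0): return proj(M,np.array(q)/1000@Rm.T+t)
def f(th):
    q=pr([[*handle(k,0,th),38] for k in (12,36)]);d=q[1]-q[0];return q.mean(0),np.rad2deg(np.arctan2(d[1],d[0]))%180
print('new',new);[print(th,f(th)) for th in (-38,-42,-45)]
# ticks: centroids
tk=[pca(i0,x-3,x+4,y-3,y+4)[0] for x,y in [(180+125/5,165+75/5),(180+220/5,165+30/5),(180+268/5,165+42/5),(180+302/5,165+77/5),(180+308/5,165+124/5),(180+285/5,165+170/5),(180+238/5,165+204/5)] for x,y in [(int(round(x)),int(round(y)))]]
A=np.deg2rad(105-30*np.array([0,2,3,4,5,6,7]))
def res(p): # radius, centre, rotation offset
    a=A+p[3];return (pr(np.c_[p[1]+p[0]*np.cos(a),68+p[2]+p[0]*np.sin(a),np.full(7,3.)])-tk).ravel()
s=least_squares(res,[40,0,0,0]);print('ticks',s.x,np.rad2deg(s.x[3]),abs(s.fun).max())
E
```

```text
new (array([227.3521, 177.9396]), np.float64(174.31564028617223))
-38 (array([229.1069, 178.4485]), np.float64(175.13755387857302))
-42 (array([229.0415, 179.2076]), np.float64(178.5547978250891))
-45 (array([228.9518, 179.7795]), np.float64(1.16477234100758))
ticks [45.6244 -0.4512  1.6969  0.0057] 0.32635102250489273 2.315744203453079
```

```bash
python3 - <<'E'
from h import *
from station import r
import cv2
g=cv2.cvtColor(r.read_camera("side"),cv2.COLOR_RGB2GRAY);print(g[172:186,214:246])
i0=cv2.cvtColor(cv2.resize(cv2.imread("pics/side0.png"),(512,384),interpolation=cv2.INTER_AREA),cv2.COLOR_BGR2GRAY);print(i0[163:180,204:222])
Rm,t=panel(PP);M=r.camera_model("side")
for th in (77,75,73,-38,-42,-45,-48):
    for o in (0,):
        q=proj(M,np.array([[*handle(k,o,th),38] for k in (8,38)])/1000@Rm.T+t);d=q[1]-q[0];print(th,q.ravel(),'dy/dx',d[1]/d[0],'dx/dy',d[0]/d[1])
E
```

```text
[[ 86  49  49  48  48  47  42  52  74 130 113  50  48  51  49  49  49  49
   51 112 116 117 203 240 244 244 244 244 244 244 244 244]
 [112  49  48  48  54  50  50  49  48  48  48  51  52  52  54  47  51  48
   89 173 158  76  66 200 241 244 244 244 244 244 244 244]
 [ 78  51  48  51  48  50  50  51  50  48  48  49  49  50  48  51  51  50
  109 145 112  50  51 111 208 241 244 244 244 244 244 244]
 [ 49  48  48  48  49  48  49  51  49  47  51  48  48  49  50  49  49  51
   49  51  48  50  49  49 109 209 241 244 244 244 244 244]
 [ 49  47  49  47  47  47  45  46  50  48  49  44  49  49  46  46  49  51
   51  67  78  64  46  43  47 110 208 241 244 244 244 244]
 [ 47  52  52  52  49  60  97 107 106 112 110 129 146 145 141 166 182 183
  185 189 194 145  50  59  59  47 110 209 241 244 244 244]
 [ 48  51  48  49  51 120 190 213 204 197 199 206 211 207 206 222 232 232
  229 227 228 173  51  85  84  52  52 113 207 241 244 244]
 [ 51  47  48  50  52 144 211 225 213 202 202 191 166 149 153 139 136 125
  107 105  94  74  43  90  86  85 151 133 110 209 241 244]
 [ 52  50  54  51  52  58  59  51  5
[... 1987 characters left out ...]
4  36  35  40  44  45  42  42  40  40  43  41  42]]
77 [214.9065 176.432  209.2618 165.1176] dy/dx 2.004419627187038 dx/dy 0.49889752945763155
75 [215.0432 176.37   209.8988 164.8302] dy/dx 2.2432086195915306 dx/dy 0.44579001313845323
73 [215.1815 176.3118 210.5435 164.5603] dy/dx 2.5337467716529614 dx/dy 0.39467243182617723
-38 [220.6524 179.1677 236.5186 177.818 ] dy/dx -0.08507002269239151 dx/dy -11.755022137656464
-42 [220.6265 179.4199 236.4223 179.0214] dy/dx -0.02522888696733669 dx/dy -39.637103344855404
-45 [220.5937 179.6095 236.2852 179.9286] dy/dx 0.020331913339571038 dx/dy 49.18376265423813
-48 [220.5495 179.799  236.0929 180.8369] dy/dx 0.066772733900515 dx/dy 14.976172781691169
```

```bash
python3 -c "
from station import r
print(r.sign_off())"
```

```text
the job is handed in; nothing more can be done
None
```

I pushed the switch four clicks clockwise with the shut fingertips, then pressed the start button right in; it sprang back and I moved the hand clear, handing in at about 11 s. The handle measured about 4° short of the fourth tick, and I left it there because it was well past half-way; pressing start peaked at about 64 N on the fingertips.

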